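# Reset the handwheel valve on the pressure-test stand

## Robot

A 6-joint arm with a two-finger parallel gripper is mounted at the origin on the work surface. World frame = base frame: x ahead of the robot, y to its left, z up, the work surface at z = 0. Lengths are in mm, angles in rad, forces in N, time in s.
With the tool pointing down it reaches from about 275 to 750 mm from the base axis. Payload 10.2 kg.
Tool frame: the origin (TCP) lies between the finger pads, 19 mm behind the fingertips; this is the grasp point; z points along the fingers, y is the line along which they close (so a half turn about z gives the same grasp; the last joint's range is limited). The gripper opens to 85 mm and grips with 20 to 120 N. Pads are 22 mm wide; open, the fingers measure 114 mm over their backs; the gripper's body (76 mm by 85 mm) begins 54 mm behind the grasp point. The pads swing forward as they close: fully open they stand 13 mm farther back than shut.
Start: joints at [0.993, 0.313, 1.498, -0, 1.331, -0.223], TCP at [182.399, 492.302, 249.994] pointing down, gripper open.
Joint ranges: [-2.94, 2.94], [-0.97, 2.17], [0.19, 2.56], [-1.23, 4.37], [0.02, 3.11], [-2.88, 2.88]. Speed limits (rad/s): [2.39, 2.39, 3.01, 3.14, 3.14, 3.14].

## Interface

Orientations are given as a unit quaternion [w, x, y, z].
In Python, from rig import * gives the robot as it stands.
- The arm moves only by the tool arm_command, never from a script. Its argument "steps" is a list that holds one entry, the list of rows, each a list of 7 numbers: the opening, from 0 (shut) to 1 (fully open), then the shift along the tool's x, y, z each as a share of 0.05 m, from -1 to 1, then the turn, a rotation vector about the tool's x, y, z each as a share of 0.15 rad, from -1 to 1. A call has 1 to 8 rows; each row shifts and turns the commanded pose from where the row before left it, along the tool's axes as they then stand; what a row does not reach is not made up. A row lasts 1/8 s, in which the tool goes at most 62.5 mm and 10.7 degrees, less where a joint would pass 70% of its speed; a pose out of reach is approached as far as the arm can. A call with a number of a shift or a turn outside -1 to 1 is refused whole. A call with a gripper value outside its range is refused whole. The fingers move at their own pace and stop on an object; "squeeze" is the grip in N (left out, the last holds). Time passes only in rows, so rows that do not move let the fingers close. It gives the time, the measured TCP pose, the force, the opening and the grip force at its end, in the units of the state.
- sense(): the state, without advancing time (a new reading comes with each control period).
- capture(name): name is "scene" or "top"; returns the picture (420x560x3 uint8, red, green, blue); there is no depth.
- get_calibration(name): a dict with "intrinsics" (3x3 intrinsics, pixels), "rvec" (rotation vector, rad) and "tvec" (3), from world to camera coordinates, as OpenCV has them. Camera axes: x right, y down, z forward; pixel columns grow to the right and rows downward; lengths in mm; the calibration is good to about 2 mm. A picture is of the moment at which its call begins. get_calibration takes no time and is no camera call.
- finish_job(): hands the job in; it is judged then, once.
The state is a dict: "time_s": time; "joints": joint angles; "dq": joint speeds; "tau": joint torques, N m; "eef_pos": TCP position; "ee_rot": TCP orientation; "force": force on the tool from outside, world axes, zero at the start; "wrist_torque": the same for the moment, N m; "grip_width": opening from 0.0 (shut) to 1.0 (fully open); "grip_force": force on a finger pad.
Only numpy, scipy, OpenCV 4.12 (cv2) and the standard library are available. Lean on these libraries where they do the work, as an engineer would, in place of code of your own. Each camera call takes 0.05 s, during which the arm holds its last target. There are 200 camera calls.

## Task

On the pressure-test stand, close the valve: turn its big handwheel clockwise until it is fully home against its stop, then back it off (anticlockwise) by exactly two full turns. Finish while holding: at the end the gripper still grips the upright revolving handle on the wheel's rim, keeping the wheel still at that setting. Leave the small star-shaped bleed knob on the stand untouched where it is set, and do not shift the castings and tools lying around.

Things in the scene. Friction and masses are not known exactly. Their poses are not given: they have to be found in the camera images.
- valve (a joint): angle of the big handwheel, rad: 0 = closed, hard against the stop; grows as the wheel turns anticlockwise seen from above (opening), 6.283 a turn, up to 25.1. It starts somewhere between 0.6 and 1.5 turns open. The stem is vertical and does not rise. Friction about 0.1 N m (some 2 N at the handle): it stays where it is left, no spring.
- wheel_axis (a point): centre of the handwheel, on its vertical axis, at mid-height of the rim (122 mm above the table); fixed to the stand. The bare steel wheel is 112 mm over its rim (rim bar 12 mm thick, centre-line radius 50 mm), 3 spokes, hub top only 10 mm above this point.
- handle_mid (a point): middle of the gripping length of the revolving handle: an upright black plastic cylinder 20 mm in diameter and 46 mm tall on the wheel's rim, 50 mm from the wheel's axis; this point is 36 mm above wheel_axis (158 mm above the table). It runs from 133 to 179 mm above the table.
- stand: pressure-test stand, fixed to the table: aluminium plate 130 (x) x 270 (y) x 15 mm with a clamped brass valve body along y, a tilted pressure gauge at -y (top 115 mm above the table) and the small bleed knob at +y; origin at the centre of the plate's underside, on the wheel's axis. At the stop, and at each whole turn, the handle is on the stand's +x side.
- bleed (a joint): angle of the small black star knob (36 mm across, top 85 mm above the table, 95 mm from the wheel's axis towards the stand's +y): rad, 0 as it starts, at its stop. To be left alone.
- casting1: bystander: loose raw brass valve casting, flat foot and rounded top, 150 long (its x axis) x 46 wide x 47 mm tall, about 0.7 kg; origin at the centre of its underside
- casting2: bystander: loose raw brass valve casting, flat foot and rounded top, 150 long (its x axis) x 46 wide x 47 mm tall, about 0.7 kg; origin at the centre of its underside
- casting3: bystander: loose raw brass valve casting, flat foot and rounded top, 150 long (its x axis) x 46 wide x 47 mm tall, about 0.7 kg; origin at the centre of its underside
- casting4: bystander: loose raw brass valve casting, flat foot and rounded top, 150 long (its x axis) x 46 wide x 47 mm tall, about 0.7 kg; origin at the centre of its underside
- gauge: bystander: loose plug gauge, square aluminium grip 60 x 16 x 16 mm with a steel pin at either end, 115 mm long over all along its x axis; origin under its middle
- spanner: bystander: loose steel open-ended spanner lying flat, along its x axis; origin under its middle
- brush: bystander: loose hand brush lying flat along its x axis; origin under its middle
- handle: the same revolving handle as a body; origin at the centre of its underside, 25 mm below handle_mid. It goes round with the wheel and spins freely on its own vertical pin, so a gripper can hold it and go round in a circle without turning its wrist.

How it is judged:
By the outcome, as a careful person would: the job done as asked, in the order asked, and still so for the second after the job is handed in, while the arm keeps its last pose, push and grip.
It also fails if it takes over 64 s, if anything falls off the work surface, if the arm or the gripper's body presses on something with over 40 N, if the wrist force passes 120 N, or if a joint passes its speed limit or range.

## Working session

There is one attempt and no reset: what is moved stays moved. The work goes in short steps, Python scripts to look and compute and a tool call to move; the robot and the scene stay as the last step left them, time stands still between calls to the robot, and variables do not carry over. Pictures are saved under pics/ and viewed, at most 10 in all, crops included, and the job is handed in when it is done.

Besides the shell and the picture viewer there is one more tool, called after "Request:" as name(argument=value, ...) on one line, values as JSON. arm_command: Moves the arm, as the interface text tells. Its arguments: {"type":"object","properties":{"steps":{"type":"array"},"squeeze":{"type":"number"}},"required":["steps"]}

```bash
mkdir -p pics; ls
python3 - <<'E'
from rig import *
import cv2
for n in("scene","top"):
    cv2.imwrite(f"pics/{n}0.png",cv2.cvtColor(capture(n),cv2.COLOR_RGB2BGR)); print(n,get_calibration(n))
s=sense();print(s)
E
```

```text
pics
scene {'intrinsics': array([[456.46979869,   0.        , 281.18524979],
       [  0.        , 456.46979869, 214.18490805],
       [  0.        ,   0.        ,   1.        ]]), 'rvec': array([ 0.5995854 ,  2.70226324, -1.08292539]), 'tvec': array([ 501.19151884,  -64.58373621, 1481.39506227])}
top {'intrinsics': array([[468.69209411,   0.        , 283.02053473],
       [  0.        , 468.69209411, 214.11237133],
       [  0.        ,   0.        ,   1.        ]]), 'rvec': array([ 2.13865222, -2.20016411,  0.07265896]), 'tvec': array([  15.07789679,  551.29483092, 1406.8616914 ])}
{'time_s': 0.1, 'joints': array([ 9.92617562e-01,  3.13396549e-01,  1.49836941e+00,  2.85186455e-05,
        1.33102983e+00, -2.23411500e-01]), 'dq': array([ 4.20988965e-04,  2.62679966e-05, -1.26900687e-03,  4.44577385e-04,
       -1.85970112e-03,  3.31345058e-04]), 'tau': array([ 2.19682741e-03, -4.12899828e+01, -2.60138118e+01, -1.90296187e-04,
        3.10830786e-03, -1.95330250e-05]), 'eef_pos': array([182.25955978, 492.11657067, 249.48789456]), 'ee_rot': array([-2.47453299e-04,  1.76458176e-01,  9.84307955e-01, -5.48489541e-04]), 'force': array([-1.15937833,  0.39532844, -0.76015679]), 'wrist_torque': array([-0.04156227, -0.00743501, -0.02368053]), 'grip_force': 0.0, 'grip_width': 0.9978302677119227}
```

View pics/scene0.png

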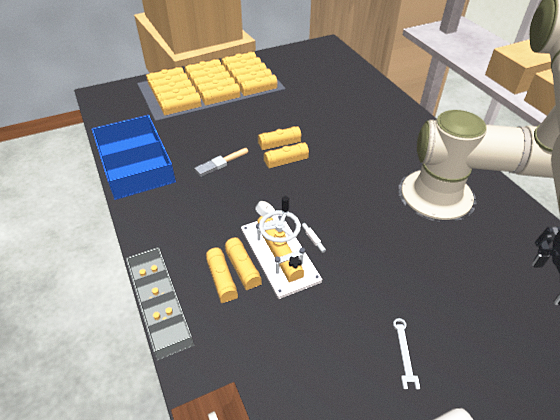

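View pics/top0.png

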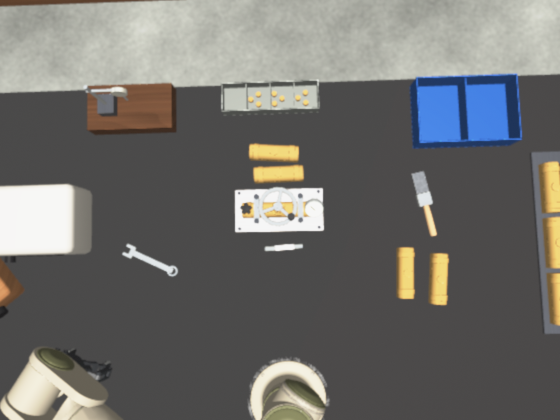

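The scene view shows the wheel at about (280,226) with the black handle at (285,203). In the top view the stand spans x 235–324 and y 188–232, the wheel is near (278,207), the handle near (291,217) and the star knob at (246,209). Next I'll measure these.

```bash
cat > h.py <<'E'
import numpy as np, cv2
from rig import *
def ray(n,uv):
    c=get_calibration(n); K=c["intrinsics"]; R=cv2.Rodrigues(np.array(c["rvec"]))[0]; t=np.array(c["tvec"]).ravel()
    d=R.T@np.linalg.inv(K)@np.array([*uv,1.]); return -R.T@t, d
def onz(n,uv,z):
    o,d=ray(n,uv); return o+d*(z-o[2])/d[2]
def proj(n,p):
    c=get_calibration(n); return cv2.projectPoints(np.array([p],float),c["rvec"],c["tvec"],c["intrinsics"],None)[0].ravel()
E
python3 - <<'E'
from h import *
im=cv2.imread("pics/top0.png"); g=im.min(2)
m=np.zeros_like(g); roi=(slice(180,240),slice(228,332)); m[roi]=(g[roi]>150)*255
cs=max(cv2.findContours(m,0,2)[0],key=cv2.contourArea); r=cv2.minAreaRect(cs); print(r)
for p in cv2.boxPoints(r): print(p,onz("top",p,15).round(1))
print("centre",onz("top",r[0],15).round(1))
o=onz("top",r[0],15)
# handle: dark blobs
for n,(y0,y1,x0,x1),off in(("top",(185,236,230,330),0),("scene",(190,300,235,325),0)):
    i=cv2.imread(f"pics/{n}0.png"); 
    d=((i.max(2)<45)*255).astype(np.uint8)[y0:y1,x0:x1]
    k,l,s,c=cv2.connectedComponentsWithStats(d)
    for j in range(1,k):
        if 12<s[j,4]<400: print(n,c[j]+[x0,y0],s[j])
    cv2.imwrite(f"pics/{n}c.png",cv2.resize(i[y0:y1,x0:x1],None,fx=6 if n=="top" else 5,fy=6 if n=="top" else 5,interpolation=cv2.INTER_CUBIC))
a,b=cv2.imread("pics/topc.png"),cv2.imread("pics/scenec.png")
print("axis proj",proj("top",[o[0],o[1],122]),proj("scene",[o[0],o[1],122]))
E
```

```text
((279.0, 208.99998474121094), (87.99998474121094, 43.99999237060547), 0.0)
[235.      230.99998] [504.6 148.2  15. ]
[235.      186.99998] [640.6 145.7  15. ]
[323.      186.99998] [ 632.4 -125.8   15. ]
[323.      230.99998] [ 496.9 -121.1   15. ]
centre [568.3  11.5  15. ]
scene [284.63636364 205.34848485] [47  9  7 13 66]
scene [292.6        265.26666667] [54 74  8  4 15]
axis proj [277.96727744 205.42097565] [278.43870135 225.6888102 ]
```

View pics/topc.png

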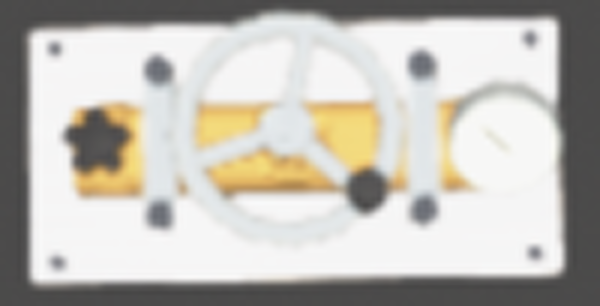

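View pics/scenec.png

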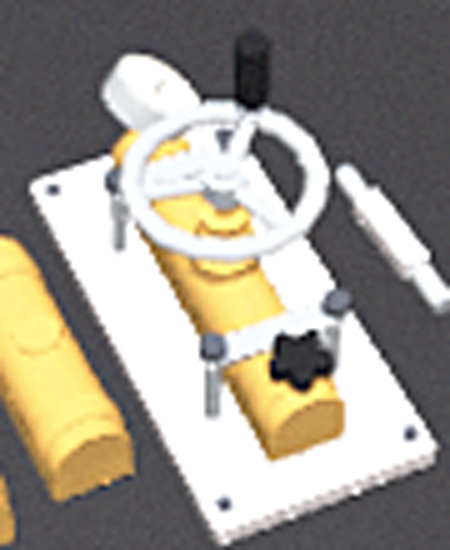

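Top crop: the handle is at crop (367,190), the hub at (287,131), the rim spans x 174–404 and y 12–243, and the plate corners are (29,30), (557,18), (563,274) and (33,283). Scene crop: the upright handle runs from (253,38) at the top to (253,100) at the base.

Run:
```python
from h import *
T=lambda u,v:((u+.5)/6-.5+230,(v+.5)/6-.5+185)
S=lambda u,v:((u+.5)/5-.5+235,(v+.5)/5-.5+190)
cs=[onz("top",T(*p),15) for p in((29,30),(557,18),(563,274),(33,283))]
for c in cs: print(c.round(1))
print("plate c",np.mean(cs,0).round(1))
ey=(cs[0]-cs[1]+cs[3]-cs[2]);yaw=np.arctan2(-ey[0],ey[1]);print("yaw",yaw)
ax=onz("top",T(289,127.5),122);print("rim c",ax, "hub",onz("top",T(287,131),132))
h=onz("top",T(367,190),165); print("handle top z165",h)
# two-view midpoint: scene handle middle
o1,d1=ray("top",T(367,190)); o2,d2=ray("scene",S(253,70))
A=np.c_[d1,-d2]; x=np.linalg.lstsq(A,o2-o1,rcond=None)[0]; print("tri",o1+d1*x[0],o2+d2*x[1])
print("scene z156",onz("scene",S(253,70),156), "scene rim c", onz("scene",S(224,180),122))
for a in(ax,np.mean(cs,0)):
    v=h-a; print(np.hypot(*v[:2]),np.degrees(np.arctan2(v[1],v[0])))
s=sense(); print("delta",h-s["eef_pos"])
```

```text
[632.6 147.6  15. ]
[ 630.6 -124.    15. ]
[ 499.1 -122.5   15. ]
[502.3 148.   15. ]
plate c [566.2  12.3  15. ]
yaw -0.009385801778601707
rim c [567.17848352  12.15072652 122.        ] hub [564.5184771   12.86200629 132.        ]
handle top z165 [532.93903929 -23.96605221 165.        ]
tri [533.45009453 -23.96495807 158.61691671] [532.30167481 -23.29499149 158.52508446]
scene z156 [531.17820417 -25.5668959  156.        ] scene rim c [565.87907338  12.28578083 122.        ]
49.76706990477004 -133.47152360389697
49.184077589791464 -132.4975008241352
delta [ 350.67947951 -516.08262288  -84.48789456]
```

Request:
arm_command(steps=[[[1,0,0,0,0,0,-0.787],[1,0,0,0,0,0,-0.787],[1,0,0,0,0,0,-0.787],[1,-0.5,-0.7,0,0,0,0],[1,-0.583,-0.86,0,0,0,0],[1,-0.583,-0.86,0,0,0,0],[1,-0.583,-0.86,0,0,0,0],[1,-0.583,-0.86,0,0,0,0]]])

```text
time_s: 1.1
eef_pos: [324.4, 283.7, 249.9]
ee_rot: [-0.0, 0.0, 1.0, -0.0]
force: [0.4, 0.3, 0.2]
grip_width: 1.001
grip_force: 0.0
```

Request:
arm_command(steps=[[[1,-0.583,-0.86,0,0,0,0],[1,-0.583,-0.86,0,0,0,0],[1,-0.583,-0.86,0,0,0,0],[1,-0.583,-0.86,0,0,0,0],[1,-0.583,-0.86,0,0,0,0],[1,-0.583,-0.86,0,0,0,0],[1,-0.583,-0.86,0,0,0,0],[1,0,0,0,0,0,0]]])

```text
time_s: 2.1
eef_pos: [528.6, -18.5, 249.0]
ee_rot: [-0.001, 0.002, 1.0, 0.0]
force: [-0.2, -0.0, 0.2]
grip_width: 0.997
grip_force: 0.0
```

Request:
arm_command(steps=[[[1,-0.09,-0.11,0.4,0,0,0],[1,0,0,0.6,0,0,0],[1,0,0,0.5,0,0,0],[1,0,0,0.26,0,0,0],[1,0,0,0,0,0,0],[1,0,0,0,0,0,0]]])

```text
time_s: 2.85
eef_pos: [532.6, -21.3, 163.0]
ee_rot: [0.001, 0.0, 1.0, -0.0]
force: [0.1, 0.5, 0.3]
grip_width: 1.0
grip_force: 0.0
```

Run:
```python
from h import *
s=sense();print(s["eef_pos"],s["force"],s["joints"])
i=cv2.cvtColor(capture("scene"),cv2.COLOR_RGB2BGR)
cv2.imwrite("pics/s1.png",cv2.resize(i[150:310,200:360],None,fx=3.7,fy=3.7,interpolation=cv2.INTER_CUBIC))
```

```text
[532.61683168 -21.34304903 163.00176273] [0.14898048 0.51327776 0.30496378] [-2.60004299e-01  4.13179449e-01  1.59490314e+00  9.13561914e-06
  1.13185201e+00 -1.83042914e+00]
```

View pics/s1.png

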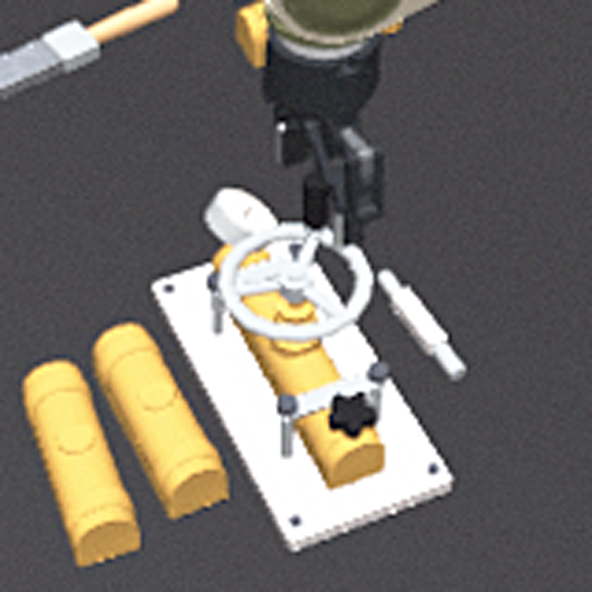

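The open fingers straddle the black handle at crop (316,200), clear of the rim. I'll trim the position and close.

Request:
arm_command(steps=[[[1,-0.01,-0.05,0.06,0,0,0],[0.5,0,0,0,0,0,0],[0.2,0,0,0,0,0,0],[0,0,0,0,0,0,0],[0,0,0,0,0,0,0],[0,0,0,0,0,0,0]]], squeeze=60)

```text
time_s: 3.65
eef_pos: [532.7, -24.2, 159.3]
ee_rot: [-0.0, 0.0, 1.0, -0.0]
force: [-2.0, -1.4, 4.1]
grip_width: 0.22
grip_force: 58.6
```

Request:
arm_command(steps=[[[0,0,0,0,0,0,0],[0,0,0,0,0,0,0]]])

```text
time_s: 3.9
eef_pos: [532.7, -24.1, 159.2]
ee_rot: [-0.0, 0.0, 1.0, -0.0]
force: [-4.5, -3.2, 5.1]
grip_width: 0.221
grip_force: 58.8
```

```bash
cat > t.py <<'E'
import numpy as np,sys
a,b,n=map(float,sys.argv[1:4]); th=np.radians(np.linspace(a,b,int(n)+1))
print([[0,round(-x,3),round(y,3),0,0,0,0] for x,y in zip(np.diff(np.cos(th)),np.diff(np.sin(th)))])
E
python3 t.py 227 107 8; python3 t.py 107 17 6
```

```text
[[0, np.float64(0.166), np.float64(0.201), 0, 0, 0, 0], [0, np.float64(0.108), np.float64(0.238), 0, 0, 0, 0], [0, np.float64(0.043), np.float64(0.257), 0, 0, 0, 0], [0, np.float64(-0.025), np.float64(0.26), 0, 0, 0, 0], [0, np.float64(-0.091), np.float64(0.245), 0, 0, 0, 0], [0, np.float64(-0.152), np.float64(0.213), 0, 0, 0, 0], [0, np.float64(-0.201), np.float64(0.166), 0, 0, 0, 0], [0, np.float64(-0.238), np.float64(0.108), 0, 0, 0, 0]]
[[0, np.float64(-0.257), np.float64(0.043), 0, 0, 0, 0], [0, np.float64(-0.26), np.float64(-0.025), 0, 0, 0, 0], [0, np.float64(-0.245), np.float64(-0.091), 0, 0, 0, 0], [0, np.float64(-0.213), np.float64(-0.152), 0, 0, 0, 0], [0, np.float64(-0.166), np.float64(-0.201), 0, 0, 0, 0], [0, np.float64(-0.108), np.float64(-0.238), 0, 0, 0, 0]]
```

Request:
arm_command(steps=[[[0,0.166,0.2,0,0,0,0],[0,0.108,0.238,0,0,0,0],[0,0.043,0.257,0,0,0,0],[0,-0.025,0.26,0,0,0,0],[0,0,0,0,0,0,0],[0,0,0,0,0,0,0]]])

```text
time_s: 4.65
eef_pos: [517.9, 24.6, 159.2]
ee_rot: [-0.0, 0.0, 1.0, 0.001]
force: [-4.1, 3.8, 6.5]
grip_width: 0.222
grip_force: 59.4
```

Request:
arm_command(steps=[[[0,-0.091,0.245,0,0,0,0],[0,-0.152,0.213,0,0,0,0],[0,-0.201,0.166,0,0,0,0],[0,-0.238,0.108,0,0,0,0],[0,-0.257,0.043,0,0,0,0],[0,-0.26,-0.025,0,0,0,0],[0,-0.245,-0.091,0,0,0,0],[0,0,0,0,0,0,0]]])

```text
time_s: 5.65
eef_pos: [591.5, 56.0, 159.3]
ee_rot: [0.001, 0.001, 1.0, -0.0]
force: [1.6, -2.9, 3.5]
grip_width: 0.215
grip_force: 59.2
```

Request:
arm_command(steps=[[[0,-0.213,-0.152,0,0,0,0],[0,-0.166,-0.201,0,0,0,0],[0,-0.108,-0.238,0,0,0,0],[0,0,0,0,0,0,0]]])

```text
time_s: 6.15
eef_pos: [614.7, 26.0, 159.2]
ee_rot: [-0.0, 0.001, 1.0, -0.0]
force: [-4.3, -2.9, 7.2]
grip_width: 0.217
grip_force: 59.5
```

Request:
arm_command(steps=[[[0,-0.022,-0.084,0,0,0,0],[0,-0.014,-0.086,0,0,0,0],[0,-0.007,-0.087,0,0,0,0],[0,0,-0.05,0,0,0,0],[0,0,0,0,0,0,0],[0,0,0,0,0,0,0]]])

```text
time_s: 6.9
eef_pos: [616.5, 12.2, 159.2]
ee_rot: [-0.001, 0.0, 1.0, 0.001]
force: [-5.2, 1.4, 7.5]
grip_width: 0.215
grip_force: 59.5
```

Request:
arm_command(steps=[[[0,0,-0.03,0,0,0,0],[0,0,-0.03,0,0,0,0],[0,0,0,0,0,0,0]]])

```text
time_s: 7.28
eef_pos: [616.4, 11.9, 159.2]
ee_rot: [-0.0, -0.0, 1.0, 0.003]
force: [-4.0, 14.6, 7.2]
grip_width: 0.217
grip_force: 59.9
```

Request:
arm_command(steps=[[[0,0,-0.03,0,0,0,0],[0,0,-0.03,0,0,0,0],[0,0,0,0,0,0,0]]])

```text
time_s: 7.65
eef_pos: [616.4, 11.5, 159.2]
ee_rot: [-0.0, -0.001, 1.0, 0.005]
force: [-2.6, 27.9, 7.9]
grip_width: 0.215
grip_force: 60.4
```

The stop shows up at y≈12.2: the force climbs to 28 N with almost no movement. I'll unload and go anticlockwise two turns.

Request:
arm_command(steps=[[[0,0,0.12,0,0,0,0],[0,0.034,0.259,0,0,0,0],[0,0.1,0.241,0,0,0,0],[0,0.159,0.207,0,0,0,0],[0,0.207,0.159,0,0,0,0],[0,0.241,0.1,0,0,0,0],[0,0.259,0.034,0,0,0,0],[0,0,0,0,0,0,0]]])

```text
time_s: 8.65
eef_pos: [565.8, 62.6, 159.2]
ee_rot: [-0.001, 0.0, 1.0, 0.0]
force: [-2.3, 1.9, 6.4]
grip_width: 0.213
grip_force: 60.1
```

Request:
arm_command(steps=[[[0,0.259,-0.034,0,0,0,0],[0,0.241,-0.1,0,0,0,0],[0,0.207,-0.159,0,0,0,0],[0,0.159,-0.207,0,0,0,0],[0,0.1,-0.241,0,0,0,0],[0,0.034,-0.259,0,0,0,0],[0,0,0,0,0,0,0]]])

```text
time_s: 9.52
eef_pos: [516.4, 11.2, 159.2]
ee_rot: [-0.0, 0.001, 1.0, -0.0]
force: [-1.4, -2.3, 7.7]
grip_width: 0.212
grip_force: 60.4
```

Request:
arm_command(steps=[[[0,-0.034,-0.259,0,0,0,0],[0,-0.1,-0.241,0,0,0,0],[0,-0.159,-0.207,0,0,0,0],[0,-0.207,-0.159,0,0,0,0],[0,-0.241,-0.1,0,0,0,0],[0,-0.259,-0.034,0,0,0,0],[0,0,0,0,0,0,0]]])

```text
time_s: 10.4
eef_pos: [567.4, -37.4, 159.2]
ee_rot: [0.001, 0.0, 1.0, 0.001]
force: [2.8, 3.0, 6.1]
grip_width: 0.218
grip_force: 60.3
```

Request:
arm_command(steps=[[[0,-0.259,0.034,0,0,0,0],[0,-0.241,0.1,0,0,0,0],[0,-0.207,0.159,0,0,0,0],[0,-0.159,0.207,0,0,0,0],[0,-0.1,0.241,0,0,0,0],[0,-0.034,0.259,0,0,0,0],[0,0,0,0,0,0,0]]])

```text
time_s: 11.28
eef_pos: [616.4, 13.0, 159.2]
ee_rot: [-0.0, -0.0, 1.0, 0.0]
force: [-1.9, 2.5, 7.5]
grip_width: 0.216
grip_force: 60.3
```

One turn done and tracking well. Now the second turn.

Request:
arm_command(steps=[[[0,0.034,0.259,0,0,0,0],[0,0.1,0.241,0,0,0,0],[0,0.159,0.207,0,0,0,0],[0,0.207,0.159,0,0,0,0],[0,0.241,0.1,0,0,0,0],[0,0.259,0.034,0,0,0,0],[0,0,0,0,0,0,0]]])

```text
time_s: 12.15
eef_pos: [565.4, 62.6, 159.2]
ee_rot: [-0.001, 0.0, 1.0, 0.0]
force: [-1.9, 0.7, 6.7]
grip_width: 0.216
grip_force: 60.3
```

Request:
arm_command(steps=[[[0,0.259,-0.034,0,0,0,0],[0,0.241,-0.1,0,0,0,0],[0,0.207,-0.159,0,0,0,0],[0,0.159,-0.207,0,0,0,0],[0,0.1,-0.241,0,0,0,0],[0,0.034,-0.259,0,0,0,0],[0,0,0,0,0,0,0]]])

```text
time_s: 13.02
eef_pos: [516.3, 11.5, 159.2]
ee_rot: [-0.0, 0.001, 1.0, -0.0]
force: [0.4, -0.9, 6.5]
grip_width: 0.218
grip_force: 60.4
```

Request:
arm_command(steps=[[[0,-0.034,-0.259,0,0,0,0],[0,-0.1,-0.241,0,0,0,0],[0,-0.159,-0.207,0,0,0,0],[0,-0.207,-0.159,0,0,0,0],[0,-0.241,-0.1,0,0,0,0],[0,-0.259,-0.034,0,0,0,0],[0,0,0,0,0,0,0]]])

```text
time_s: 13.9
eef_pos: [567.1, -37.4, 159.2]
ee_rot: [0.0, 0.0, 1.0, 0.001]
force: [1.9, 2.2, 6.6]
grip_width: 0.215
grip_force: 60.4
```

Request:
arm_command(steps=[[[0,-0.259,0.034,0,0,0,0],[0,-0.241,0.1,0,0,0,0],[0,-0.207,0.159,0,0,0,0],[0,-0.159,0.207,0,0,0,0],[0,-0.1,0.241,0,0,0,0],[0,-0.034,0.225,0,0,0,0],[0,0,0,0,0,0,0],[0,0,0,0,0,0,0]]])

```text
time_s: 14.9
eef_pos: [616.3, 11.1, 159.2]
ee_rot: [-0.0, 0.0, 1.0, 0.001]
force: [0.1, 2.3, 6.1]
grip_width: 0.214
grip_force: 60.3
```

Request:
arm_command(steps=[[[0,0,0.022,0,0,0,0],[0,0,0,0,0,0,0],[0,0,0,0,0,0,0]]])

```text
time_s: 15.28
eef_pos: [616.3, 11.5, 159.2]
ee_rot: [-0.0, 0.0, 1.0, 0.0]
force: [-0.0, -0.6, 6.2]
grip_width: 0.216
grip_force: 60.3
```

Run:
```python
from h import *
s=sense();print(s["eef_pos"],s["force"],s["time_s"])
for n,r in(("scene",(150,310,200,360)),("top",(150,270,180,400))):
    i=cv2.cvtColor(capture(n),cv2.COLOR_RGB2BGR)
    cv2.imwrite(f"pics/{n}2.png",cv2.resize(i[r[0]:r[1],r[2]:r[3]],None,fx=3.5,fy=3.5,interpolation=cv2.INTER_CUBIC))
    if n=="scene": # bystander check against the first picture
        a=cv2.imread("pics/scene0.png"); d=cv2.absdiff(a,i).max(2)>60; print("changed px in castings/spanner/gauge:",d[235:305,200:262].sum(),d[310:395,390:425].sum(),d[222:252,300:330].sum())
```

```text
[616.32385332  11.48519969 159.21154446] [-0.01321274 -0.57089848  6.1620885 ] 15.275
changed px in castings/spanner/gauge: 0 0 2
```

View pics/scene2.png

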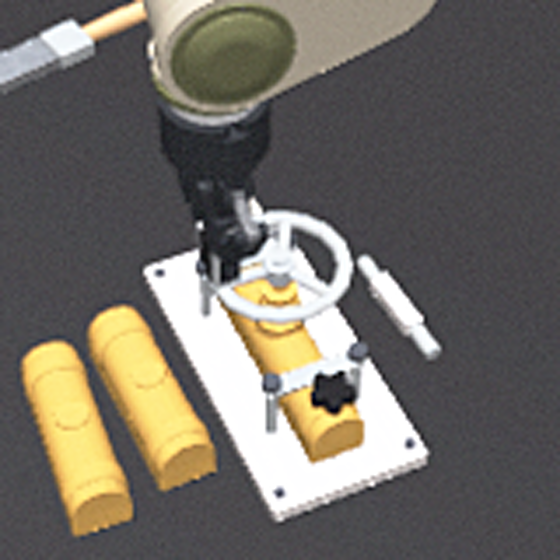

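The gripper holds the handle on the stand's +x side at crop (225,250). The star knob at (333,390) and the castings are unmoved. One small trim is left, to the home angle at y≈12.2.

Request:
arm_command(steps=[[[0,0,0.018,0,0,0,0],[0,0,0,0,0,0,0],[0,0,0,0,0,0,0]]])

```text
time_s: 15.75
eef_pos: [616.3, 12.2, 159.2]
ee_rot: [-0.0, 0.0, 1.0, -0.0]
force: [-0.1, -1.4, 7.0]
grip_width: 0.217
grip_force: 60.3
```

```bash
python3 -c "
from rig import *
print(sense()['eef_pos'],finish_job())"
```

```text
the job is handed in; nothing more can be done
[616.34470433  12.24073527 159.19141389] None
```

I turned the valve clockwise until it was hard against its stop, backed it off two full turns (to within about half a degree by the arm's own position reading), and handed it in at about 16 s with the gripper still holding the rim handle. The bleed knob was not touched. The two castings by the stand, the plug gauge and the spanner showed no movement in a before/after picture check; the other two castings and the brush were outside that check.

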